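# Wedge the spring clip off a cake-turntable spindle

## Robot

A 6-joint arm with a two-finger parallel gripper is mounted at the origin on the work surface; the furniture and walls round the work are solid. World frame = base frame: x ahead of the robot, y to its left, z up, the work surface at z = 0. Lengths are in mm, angles in rad, forces in N, time in s.
With the tool pointing down it reaches from about 300 to 775 mm from the base axis. Payload 14.6 kg.
Tool frame: the origin (TCP) lies midway between the tips of the shut fingers; the grasp point (between the pads) lies grasp_offset behind it (grasp_offset is the distance from the TCP to the grasp point, in mm); z points along the fingers, y is the line along which they close (so a half turn about z gives the same grasp; the last joint's range is limited). The gripper opens to 94 mm and grips with 3 to 60 N. Pads are 16 mm wide; open, the fingers measure 119 mm over their backs; the gripper's body (75 mm by 177 mm) begins 78 mm behind the grasp point.
Start: joints at [1.09, 0.3, 1.521, -0, 1.321, -0.067], TCP at [221.147, 503.57, 176.946] pointing down, gripper open.
Joint ranges: [-3.03, 3.03], [-0.79, 2.21], [0.23, 2.52], [-1.04, 4.18], [0, 3.07], [-2.55, 2.55]. Speed limits (rad/s): [2.22, 2.22, 2.57, 3.14, 3.14, 3.14].

## Interface

Orientations are given as [roll, pitch, yaw] about the fixed x, y, z axes, in that order (R = Rz(yaw) Ry(pitch) Rx(roll)).
In Python, from cell import * gives the robot as it stands. The module is installed in compiled form; this text tells all that it offers.
- The arm moves only by the shell command python3 -m jog 'ROWS' [FORCE]. ROWS is JSON, a list of rows, each a list of 3 entries, a list of its own where there are three numbers: the finger opening in mm, from 0 to 94, then the shift along the tool's x, y, z in units of 50 mm (1.0 is 50 mm), then the turn about the tool's z in units of 180 degrees (1.0 is 180 degrees). In form: [[fingers, [dx, dy, dz], twist], ...]. A call has 1 to 20 rows; each row shifts and turns the commanded pose from where the row before left it, along the tool's axes as they then stand; what a row does not reach is not made up. A row lasts 1/10 s, in which the tool goes at most 50 mm and 8.59 degrees, less where a joint would pass 70% of its speed; a pose out of reach is approached as far as the arm can. A call with a number of a shift or a turn outside -1 to 1 is refused whole. A call with a gripper value outside its range is refused whole. The fingers move at their own pace and stop on an object; FORCE is the grip in N (left out, the last holds). Time passes only in rows, so rows that do not move let the fingers close. It gives the time, the measured TCP pose, the force, the opening and the grip force at its end, in the units of the state.
- read_state(): the state, without advancing time (a new reading comes with each control period).
- camera(name): name is "scene" or "top"; returns the picture (400x640x3 uint8, red, green, blue); there is no depth.
- calibration(name): a dict with "mtx" (3x3 intrinsics, pixels), "distortion" ([k1, k2, p1, p2, k3] as OpenCV has them; the pictures are not rectified), "cam_to_world" (4x4, takes a point from camera to world coordinates). Camera axes: x right, y down, z forward; pixel columns grow to the right and rows downward; lengths in mm; the calibration is good to about 2 mm. A picture is of the moment at which its call begins. calibration takes no time and is no camera call.
- sign_off(): hands the job in; it is judged then, once.
Trained networks look in the newest picture that a camera, given by its name, has taken for a name from the list of things; names that differ only in an ending like _2 or _b are one class to them, and where a whole thing is asked for, a point or a joint stands for the part that bears it (a point fixed in the world has none). Each returns a list of dicts, best first, with "conf" (0 to 1); they miss things now and then, are a little off and sometimes report something else, mostly with a low value. They report only what shows in the picture. A call takes as long as a camera call.
- regions_of(camera, query): "pixels" (400x640 bool, what is visible of it) and "rect" ([centre column, centre row, width, height] in pixels, round what is visible of it).
The state is a dict: "clock": time; "joints": joint angles; "qd": joint speeds; "effort": joint torques, N m; "eef_pos": TCP position; "eef_rot": TCP orientation; "wrist_force": force on the tool from outside, world axes, zero at the start; "moment": the same for the moment, N m; "finger_gap": finger opening in mm; "finger_force": force on a finger pad.
Only numpy, scipy, OpenCV 4.12 (cv2) and the standard library are available. Lean on these libraries where they do the work, as an engineer would, in place of code of your own. Each camera call takes 0.05 s, during which the arm holds its last target. There are 200 camera calls.

## Task

Slide the forked wedge in low from the side under the wire spring clip on the turntable base's spindle, until the clip has ridden up the wedge, spread onto the thick part of the spindle; then lift it straight up off the spindle's end, lying on the fork, without touching the clip with the gripper. Carry it to the steel tray, set the wedge down flat on the tray's floor with the clip on it or beside it in the tray, and let go. Leave the other things where they are.

Things in the scene. Friction and masses are not known exactly. Their poses are not given: they have to be found in the camera images.
- turntable_base: Fixed base of a cake turntable without its plate: light metal disc 140 mm across, 8 mm thick, flat on the worktop. Origin: centre of its underside, on the spindle axis; z up. In its middle a brass bush 22 mm across rises to 15 mm above the worktop, and from it a steel spindle.
- spindle_top (a point): Top of the spindle, on its axis, 44 mm above the worktop. Heights above the worktop: neck 9 mm across from 15 to 20 mm, widening from 20 to 25 mm, straight thick part 14 mm across from 25 to 40 mm, then tapering to a 6 mm flat top.
- clip_eye (a point): Centre of the clip's eye at half the wire's thickness; at the start on the spindle axis, 17.5 mm above the worktop. The clip is a 32 g steel hairpin of 5 mm wire lying level on the bush round the neck, leaving 7 mm free between disc and wire. Axes: its two legs run along y, at x = -7 and +7 mm, ends splayed at y = -36 mm. At the start +x points away from the robot, within 0.4 rad of straight ahead.
- clip_coil (a point): Centre of the clip's round coil, 17 mm across, 8 mm thick, 32 mm along the clip's +y from the eye. The legs spread from here against springs; it takes about 5 N along the slide and 12 N downward on the wedge to spread them. The clip slips easily on spindle and wedge. The fork comes in along the clip's x, in the +x direction, crossing both legs, each tine under both.
- wedge_grip (a point): On the handle's axis, 45 mm above the wedge's flat underside: the place to grip. Axes: x to the tine tips, z up. The wedge is black, loose, about 150 g, stands flat on its underside, 155 mm long, 72 mm wide. Handle square, 22 x 22 mm, upright, 74 mm tall, with a 24 mm cap from 68 mm up. In front of it the body is 14 mm high.
- wedge: The wedge: origin on its underside below wedge_grip, same axes. Stop rib across at x = 43 to 47 mm, 23 mm high. From x = 45 mm two tines with a 28 mm slot between them, open at the tips; each tine lies 14 to 36 mm off the middle line. Tines 14 mm high and level to x = 82 mm (the clip's seat), a crest 15.5 mm high at x = 82 to 85 mm, then a slope down to tips 2 mm thick at x = 144 mm.
- wedge_seat (a point): Middle of the clip's seat: on the wedge's middle line in the slot, 64 mm ahead of the handle's axis, 14 mm above the underside. The fork is fully in when the spindle stands here, within about 7 mm; slide it in with the underside 1 to 4 mm above the disc.
- tray: Fixed shallow steel tray on the worktop, 210 mm (its x) by 170 mm (its y) outside, walls 3 mm thick and 14 mm high, floor 3 mm thick; origin: centre of its underside. Its x points ahead of the robot within 0.12 rad; the wedge fits in lengthwise along it. Tray and wedge swap places in some starts.
- mug: Bystander, to be left alone: a white mug, 86x120 mm, 101 mm tall, at the back. Origin at the centre of its underside.
- pot: Bystander, to be left alone: a round cream pot with a tan lid, 91 mm across, 53 mm tall, at the back. Origin at the centre of its underside.

How it is judged:
By the outcome, as a careful person would: the job done as asked, in the order asked, and still so for the second after the job is handed in, with the robot touching nothing.
It also fails if it takes over 59 s, if anything falls off the work surface, if the arm or the gripper's body presses on something with over 40 N, if the wrist force passes 120 N, or if a joint passes its speed limit or range.

## Working session

There is one attempt and no reset: what is moved stays moved. The work goes in short steps, Python scripts to look and compute and a shell command to move; the robot and the scene stay as the last step left them, time stands still between calls to the robot, and variables do not carry over. Pictures are saved under pics/ and viewed, at most 10 in all, crops included, and the job is handed in when it is done.

```bash
mkdir -p pics; cat > h.py <<'E'
from cell import *
import numpy as np, cv2
def ray(cam,uv,z):
    c=calibration(cam);K=np.array(c["mtx"]);d=np.array(c["distortion"]);T=np.array(c["cam_to_world"])
    p=cv2.undistortPoints(np.array([[uv]],float),K,d)[0,0]
    v=T[:3,:3]@np.array([p[0],p[1],1]);o=T[:3,3]
    return o+v*(z-o[2])/v[2]
def proj(cam,P):
    c=calibration(cam);K=np.array(c["mtx"]);d=np.array(c["distortion"]);T=np.linalg.inv(np.array(c["cam_to_world"]))
    r=cv2.Rodrigues(T[:3,:3])[0]
    return cv2.projectPoints(np.atleast_2d(np.array(P,float)),r,T[:3,3],K,d)[0][:,0]
def save(img,n): cv2.imwrite("pics/"+n,cv2.cvtColor(img,cv2.COLOR_RGB2BGR))
E
python3 - <<'E'
from h import *
a=camera("top");save(a,"top0.png");b=camera("scene");save(b,"scene0.png")
for c in("top","scene"):
    print(c,np.round(np.array(calibration(c)["cam_to_world"])[:3,3]))
    for q in("turntable_base","clip_coil","wedge","tray","mug","pot"):
        for r in regions_of(c,q)[:2]: print(q,round(r["conf"],2),np.round(r["rect"]),r["pixels"].sum())
s=read_state();print(s)
E
```

```text
top [ 432.   97. 1141.]
turntable_base 0.97 [400. 205.  58.  56.] 2266
clip_coil 0.66 [391. 200.   5.  10.] 47
clip_coil 0.54 [273. 154.  32.  52.] 1068
wedge 0.92 [317. 230.  34.  62.] 1135
tray 0.69 [353. 158.  40.  39.] 1180
tray 0.57 [212. 258.  75.  86.] 5732
mug 0.77 [274. 154.  36.  52.] 1134
pot 0.93 [353. 158.  37.  36.] 1147
pot 0.6 [316. 230.  34.  62.] 1266
scene [ 214. -386.  753.]
turntable_base 0.72 [393. 282.  70.  63.] 3073
clip_coil 0.67 [390. 275.  20.  21.] 71
wedge 0.9 [308. 231.  73.  46.] 1587
tray 0.95 [223. 183.  99.  75.] 4154
mug 0.96 [339. 160.  42.  51.] 1466
pot 0.85 [395. 210.  40.  45.] 1455
{'clock': 0.7, 'joints': array([ 1.09042971e+00,  2.99902029e-01,  1.52101161e+00,  2.45036574e-05,
        1.32067012e+00, -6.65816747e-02]), 'qd': array([-0.0005072 , -0.0005004 ,  0.00239725, -0.0002712 ,  0.00123023,
        0.00102845]), 'effort': array([-3.00063402e-03, -5.31567693e+01, -3.52879715e+01,  7.07438984e-02,
        2.12193449e-02,  7.30071883e-05]), 'eef_pos': array([221.12694751, 503.58353826, 176.93955207]), 'eef_rot': array([ 3.14158219e+00, -2.30964794e-05,  2.72780165e+00]), 'wrist_force': array([-0.89018755, -0.27376208, -0.2054448 ]), 'moment': array([ 0.03530883,  0.00218687, -0.02852828]), 'finger_force': 0.0, 'finger_gap': 93.75173562159256}
```

View pics/top0.png

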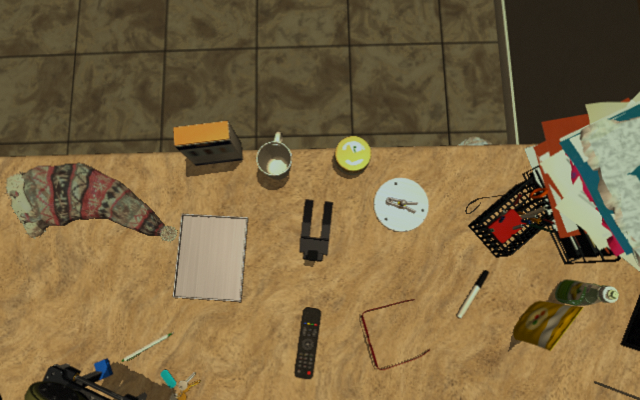

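View pics/scene0.png

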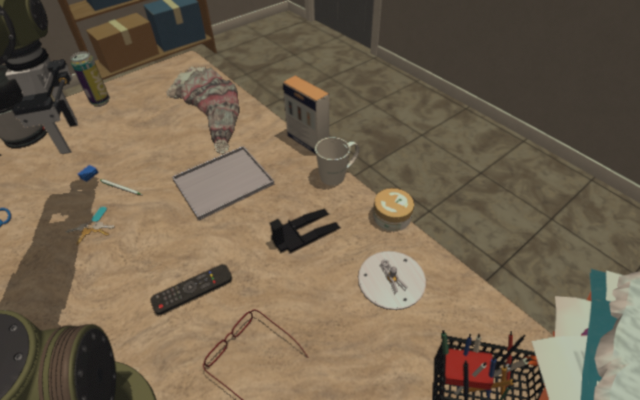

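The top view shows the tray at (211,258), the wedge with its tines pointing away from the robot (handle 313,255), and the disc at (401,205) with the clip's coil on the left. Next I fit the poses.

```bash
cat > fit.py <<'E'
from h import *
from scipy.optimize import minimize
def box(x0,x1,y0,y1,z0,z1,z2=None):
    z2=z1 if z2 is None else z2
    return np.array([[x,y,z] for x,zz in((x0,z1),(x1,z2)) for y in(y0,y1) for z in(z0,zz)],float)
W=[box(-11,11,-11,11,0,74),box(-12,12,-12,12,68,74),box(-11,45,-36,36,0,14),box(43,47,-36,36,0,23)]
for s in(1,-1):
    W+=[box(45,85,*sorted((14*s,36*s)),0,15),box(85,144,*sorted((14*s,36*s)),0,15.5,2)]
T=[box(-105,105,-85,85,0,14)]
a=np.linspace(0,2*np.pi,60)
D=[np.array([[70*np.cos(t),70*np.sin(t),z] for t in a for z in(0,8)])]
def sil(cam,parts,x,y,yaw,z0=0):
    m=np.zeros((1600,2560),np.uint8);c,s=np.cos(yaw),np.sin(yaw);R=np.array([[c,-s,0],[s,c,0],[0,0,1]])
    for p in parts:
        uv=proj(cam,p@R.T+[x,y,z0]);h=cv2.convexHull((uv*4+1.5).astype(np.float32)).round().astype(int)
        cv2.fillConvexPoly(m,h,255)
    return cv2.resize(m,(640,400),interpolation=cv2.INTER_AREA)/255.
def fit(parts,masks,x0,step=(20,20,.15),z0=0):
    def f(v):
        tot=0
        for cam,m in masks.items():
            s=sil(cam,parts,v[0]*10,v[1]*10,v[2]/10,z0);tot-=np.minimum(s,m).sum()/np.maximum(s,m).sum()
        return tot
    v=np.array([x0[0]/10,x0[1]/10,x0[2]*10])
    S=np.vstack([v]+[v+np.eye(3)[i]*[step[0]/10,step[1]/10,step[2]*10][i] for i in range(3)])
    r=minimize(f,v,method="Nelder-Mead",options=dict(initial_simplex=S,xatol=.01,fatol=1e-4,maxiter=200))
    return np.array([r.x[0]*10,r.x[1]*10,r.x[2]/10]),r.fun/len(masks)
E
python3 - <<'E'
from fit import *
a=camera("top");b=camera("scene")
def near(c,q,uv):
    return min(regions_of(c,q),key=lambda r:np.hypot(r["rect"][0]-uv[0],r["rect"][1]-uv[1]))["pixels"].astype(float)
for n,P,ut,us,z in(("wedge",W,(317,230),(308,231),0),("tray",T,(211,258),(223,183),0),("turntable_base",D,(401,205),(393,282),0)):
    m={"top":near("top",n,ut),"scene":near("scene",n,us)}
    g=ray("top",ut,0)
    for k in (m,{"top":m["top"]},{"scene":m["scene"]}):
        v,s=fit(P,k,(g[0],g[1],0)); print(n,list(k),np.round(v,3),round(s,3))
c1=cv2.resize(a[170:240,365:440],None,fx=5,fy=5,interpolation=cv2.INTER_CUBIC)
c2=cv2.resize(b[245:315,355:430],None,fx=5,fy=5,interpolation=cv2.INTER_CUBIC)
save(np.hstack([c1,c2]),"disc.png")
E
```

```text
wedge ['top', 'scene'] [ 4.85389e+02  1.17530e+02 -1.25000e-01] -0.887Traceback (most recent call last):
  File "<stdin>", line 9, in <module>
  File "fit.py", line 26, in fit
    r=minimize(f,v,method="Nelder-Mead",options=dict(initial_simplex=S,xatol=.01,fatol=1e-4,maxiter=200))
    res = _minimize_neldermead(fun, x0, args, callback, bounds=bounds,
                               **options)
    fxcc = func(xcc)
    fx = function(np.copy(x), *(wrapper_args + args))
  File "fit.py", line 22, in f
    s=sil(cam,parts,v[0]*10,v[1]*10,v[2]/10,z0);tot-=np.minimum(s,m).sum()/np.maximum(s,m).sum()
  File "fit.py", line 15, in sil
    uv=proj(cam,p@R.T+[x,y,z0]);h=cv2.convexHull((uv*4+1.5).astype(np.float32)).round().astype(int)
  File "h.py", line 9, in proj
    c=calibration(cam);K=np.array(c["mtx"]);d=np.array(c["distortion"]);T=np.linalg.inv(np.array(c["cam_to_world"]))
ValueError: time passes only in moves, steps and waits
```

```bash
sed -i 's/^import numpy.*/&\nimport functools\ncalibration=functools.lru_cache(None)(calibration)/' h.py
python3 - <<'E'
from fit import *
a=camera("top");b=camera("scene")
def near(c,q,uv):
    return min(regions_of(c,q),key=lambda r:np.hypot(r["rect"][0]-uv[0],r["rect"][1]-uv[1]))["pixels"].astype(float)
for n,P,ut,us,z in(("wedge",W,(317,230),(308,231),0),("tray",T,(211,258),(223,183),0),("turntable_base",D,(401,205),(393,282),0)):
    m={"top":near("top",n,ut),"scene":near("scene",n,us)}
    g=ray("top",ut,0)
    for k in (m,{"top":m["top"]},{"scene":m["scene"]}):
        v,s=fit(P,k,(g[0],g[1],0)); print(n,list(k),np.round(v,3).tolist(),round(s,3))
c1=cv2.resize(a[170:240,365:440],None,fx=5,fy=5,interpolation=cv2.INTER_CUBIC)
c2=cv2.resize(b[245:315,355:430],None,fx=5,fy=5,interpolation=cv2.INTER_CUBIC)
save(np.hstack([c1,c2]),"disc.png")
E
```

```text
wedge ['top', 'scene'] [484.658, 116.51, -0.113] -0.849
wedge ['top'] [485.323, 118.805, -0.137] -0.833
wedge ['scene'] [484.638, 115.381, -0.107] -0.875
tray ['top', 'scene'] [487.055, 373.603, -0.078] -0.981
tray ['top'] [487.302, 373.588, -0.076] -0.987
tray ['scene'] [486.556, 372.716, -0.082] -0.978
turntable_base ['top', 'scene'] [611.743, -109.951, 0.03] -0.917
turntable_base ['top'] [611.977, -108.246, 0.017] -0.897
turntable_base ['scene'] [611.112, -110.734, 0.124] -0.943
```

View pics/disc.png

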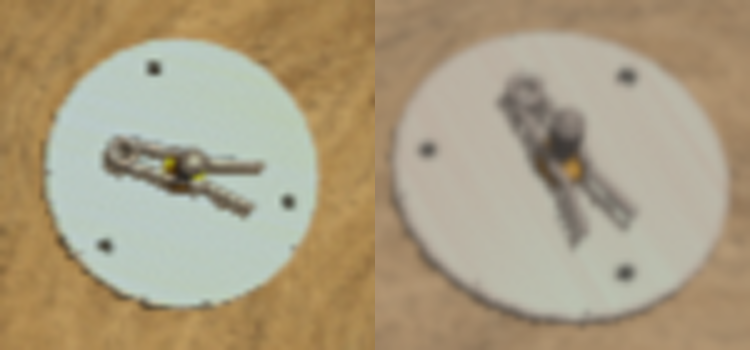

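The crop shows the coil at the left in the top view (≈(120,155) in crop px), with the leg ends at (262,168) and (252,208). In the scene view the coil is at (522,95), with the ends at (577,240) and (628,220).

```bash
python3 - <<'E'
from fit import *
for c,o,pts in(("top",(365,170),[(120,155),(262,168),(252,208)]),("scene",(355,245),[(147,95),(202,240),(253,220)])):
    p=[ray(c,(o[0]+(x+.5)/5-.5,o[1]+(y+.5)/5-.5),17.5)[:2] for x,y in pts]
    d=p[0]-(p[1]+p[2])/2; d/=np.hypot(*d)
    print(c,np.round(p,1).tolist(),"yaw",np.arctan2(-d[0],d[1]),"eye",np.round(p[0]-32*d,1))
a=camera("top");b=camera("scene")
m={}
for c,u in(("top",(400,205)),("scene",(393,282))):
    r=min(regions_of(c,"turntable_base"),key=lambda r:np.hypot(r["rect"][0]-u[0],r["rect"][1]-u[1]))["pixels"].astype(np.uint8)
    h=cv2.convexHull(cv2.findNonZero(r));f=np.zeros_like(r);cv2.fillConvexPoly(f,h,1);m[c]=f.astype(float)
for k in(m,{"top":m["top"]},{"scene":m["scene"]}):print(fit(D,k,(611,-109,0)))
for x,y in((611.5,-109.5),):
  for c in("top","scene"): print(c,proj(c,[[x,y,44],[x,y,15]]))
# hue of wedge by darkness, fit
for c,R in(("top",(290,190,345,275)),("scene",(262,200,345,256))):
    im=b if c=="scene" else a
    k=np.zeros((400,640));x0,y0,x1,y1=R;k[y0:y1,x0:x1]=(im[y0:y1,x0:x1].max(2)<60);m[c]=k
for k in(m,{"top":m["top"]},{"scene":m["scene"]}):print("wedge",fit(W,k,(485,117,-.11)),[x.sum() for x in k.values()])
E
```

```text
top [[619.3, -76.8], [611.3, -147.8], [591.0, -141.7]] yaw -0.26173697393054435 eye [ 611.1 -107.7]
scene [[619.0, -79.4], [586.8, -142.9], [609.1, -149.7]] yaw -0.3038434718542845 eye [ 609.4 -110. ]
(array([ 6.12234355e+02, -1.09037986e+02,  1.19754228e-02]), np.float64(-0.9622901431334536))
(array([ 6.12263788e+02, -1.08030982e+02, -1.45786352e-04]), np.float64(-0.9772400602287062))
(array([ 6.11854035e+02, -1.10488443e+02,  3.68430325e-02]), np.float64(-0.960913155564687))
top [[403.6433779  201.6678699 ]
 [401.56734461 203.568804  ]]
scene [[393.17909048 267.75497789]
 [391.59468452 275.54006469]]
wedge (array([ 4.84415376e+02,  1.18559490e+02, -1.34376663e-01]), np.float64(-0.7986640131787359)) [np.float64(1118.0), np.float64(1355.0)]
wedge (array([ 4.84543338e+02,  1.19473986e+02, -1.39021546e-01]), np.float64(-0.8167666250014335)) [np.float64(1118.0)]
wedge (array([ 4.85594591e+02,  1.17432750e+02, -1.16440084e-01]), np.float64(-0.7845026249403423)) [np.float64(1355.0)]
```

```bash
python3 -m jog '[[94,[0,0,0],0.045],[94,[0,0,0],0.045],[94,[0,0,0],0.045],[94,[0,0,0],0.045],[94,[0,0,0],0.045],[94,[0,0,0],0.045],[94,[0,0,0],0.045],[94,[0,0,0],0.045],[94,[0,0,0],0.045]]' 
cat >> h.py <<'E'
def to(x,y,z,yaw):
    s=read_state();p=s["eef_pos"];w=s["eef_rot"][2];d=np.array([x,y,z])-p
    t=np.array([np.cos(w)*d[0]+np.sin(w)*d[1],np.sin(w)*d[0]-np.cos(w)*d[1],-d[2]])/50
    print("clock",round(s["clock"],2),"pos",p.round(1),"rot",s["eef_rot"].round(3),"F",s["wrist_force"].round(1),"gap",round(s["finger_gap"],1),"| tool shift",t.round(3),"twist",round((w-yaw)/np.pi,4))
E
python3 -c "
from h import *
import cell
print([n for n in dir(cell) if not n.startswith('__')], getattr(cell,'grasp_offset',None))
to(485,117.5,100,1.45)"
```

```text
clock: 2.4
eef_pos: [221.1, 503.6, 176.9]
eef_rot: [-3.142, 0.0, 1.45]
wrist_force: [-0.3, -0.0, 0.1]
finger_gap: 93.6
finger_force: 0.0
['Unreachable', 'calibration', 'camera', 'grasp_offset', 'read_state', 'regions_of', 'sign_off'] 18.8
clock 2.4 pos [221.1 503.6 176.9] rot [-3.142  0.     1.45 ] F [-0.3 -0.   0.1] gap 93.6 | tool shift [-7.027  6.172  1.538] twist -0.0001
```

```bash
python3 -m jog '[[94,[-0.7,0.62,0],0],[94,[-0.7,0.62,0],0],[94,[-0.7,0.62,0],0],[94,[-0.7,0.62,0],0],[94,[-0.7,0.62,0],0],[94,[-0.7,0.62,0],0],[94,[-0.7,0.62,0],0],[94,[-0.7,0.62,0],0],[94,[-0.7,0.62,0],0],[70,[-0.7,0.59,0],0],[70,[0,0,0],0],[70,[0,0,0],0]]' >/dev/null
python3 -c "
from h import *
to(485,117.5,26,1.45)
a=camera('scene');b=camera('top');c=cv2.resize(a[150:270,240:380],(700,600),interpolation=3);save(c,'pre.png')"
```

```text
clock 3.6 pos [487.4 119.8 176.8] rot [-3.141 -0.     1.454] F [0.4 1.4 0.2] gap 73.1 | tool shift [-0.052 -0.043  3.015] twist 0.0011
```

View pics/pre.png

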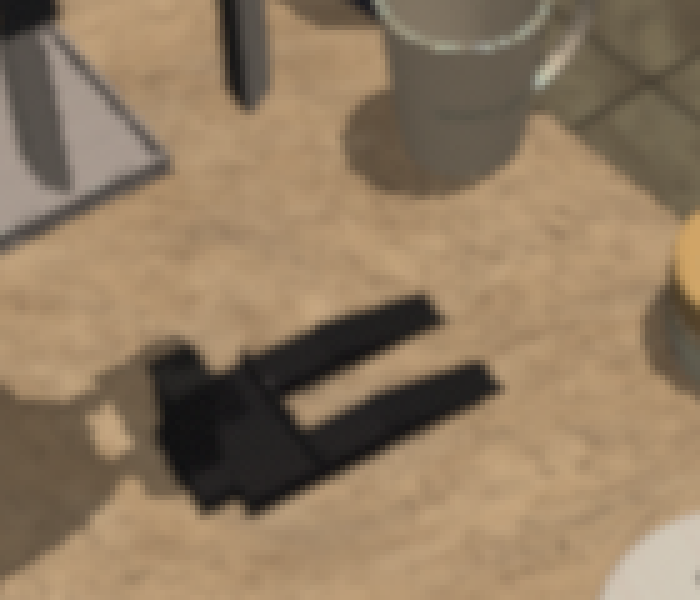

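The picture shows the wedge undisturbed, handle at about (180,420), with the open fingers high above it. I'll descend and grip.

```bash
python3 -m jog '[[70,[-0.05,-0.04,0.6],0.001],[70,[0,0,0.6],0],[70,[0,0,0.6],0],[70,[0,0,0.6],0],[70,[0,0,0.4],0],[70,[0,0,0.2],0],[50,[0,0,0],0],[22,[0,0,0],0],[10,[0,0,0],0],[10,[0,0,0],0],[10,[0,0,0],0],[10,[0,0,0],0],[10,[0,0,0],0]]' 55
python3 -c "
from h import *
to(485,117.5,26,1.45)"
```

```text
clock: 5.0
eef_pos: [485.1, 118.1, 27.2]
eef_rot: [3.141, -0.0, 1.452]
wrist_force: [-1.7, -1.3, 3.0]
finger_gap: 22.9
finger_force: 55.0
clock 5.0 pos [485.1 118.1  27.2] rot [ 3.141 -0.     1.452] F [-1.7 -1.3  3. ] gap 22.9 | tool shift [-0.013 -0.001  0.023] twist 0.0007
```

```bash
python3 -m jog '[[10,[0,0,-0.3],0],[10,[0,0,-0.45],0.025],[10,[0,0,-0.45],0.026],[10,[-0.46,0,0],0],[10,[-0.46,0,0],0],[10,[-0.46,0,0],0],[10,[-0.46,0,0],0],[10,[-0.46,0,0],0],[10,[-0.46,0,0],0],[10,[-0.46,0,0],0],[10,[-0.43,0,0],0],[10,[0,0,0],0],[10,[0,0,0],0],[10,[0,0,0],0]]'
cat > look.py <<'E'
from fit import *
import sys
n,h,box_=sys.argv[1],float(sys.argv[2]),None
s=read_state();p=s["eef_pos"];w=s["eef_rot"][2]-np.pi/2
im={c:camera(c) for c in("top","scene")};m={}
tiles=[]
TI=[q for q in W[2:]]
for c in im:
    u=proj(c,[p[0]+90*np.cos(w),p[1]+90*np.sin(w),h])[0].astype(int)
    r=regions_of(c,"wedge");r=min(r,key=lambda r:np.hypot(r["rect"][0]-u[0],r["rect"][1]-u[1])) if r else None
    if r: print(c,r["conf"],np.round(r["rect"]))
    x0=max(u[0]-60,0);y0=max(u[1]-60,0);k=4
    t=cv2.resize(im[c][y0:y0+120,x0:x0+100],None,fx=k,fy=k,interpolation=3)
    for q in TI:
        C,S=np.cos(w),np.sin(w);R=np.array([[C,-S,0],[S,C,0],[0,0,1]])
        uv=(proj(c,q@R.T+[p[0],p[1],h])-[x0,y0]+.5)*k
        cv2.polylines(t,[cv2.convexHull(uv.astype(np.float32)).astype(int)],True,(255,0,0),1)
    tiles.append(t)
save(np.hstack(tiles),n)
E
python3 look.py a1.png 60; python3 -c "
from h import *
to(435,-58,36.7,1.291)"
```

```text
clock: 6.4
eef_pos: [434.9, -56.8, 86.9]
eef_rot: [-3.141, -0.0, 1.293]
wrist_force: [-0.4, -0.3, -2.1]
finger_gap: 23.4
finger_force: 55.0
top 0.59 [394. 240.  42.  54.]
scene 0.84 [344. 284.  84.  53.]
clock 6.6 pos [434.9 -56.8  86.9] rot [-3.141 -0.     1.293] F [-0.5  0.5 -1.8] gap 23.2 | tool shift [-0.022  0.008  1.004] twist 0.0006
```

View pics/a1.png

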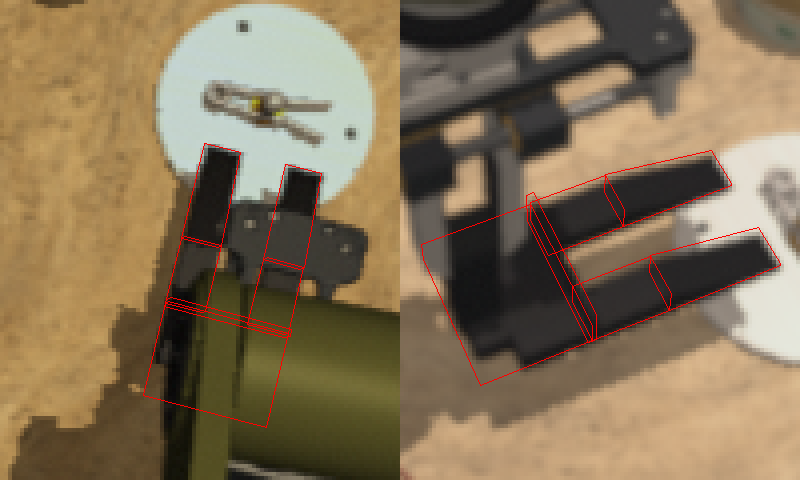

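The red outline predicted from the arm pose matches the tines within about 2 mm; in both views the tips lie about 2 mm short of the outline. I'll lower the wedge and check its alignment against the disc at the same height.

```bash
python3 -m jog '[[10,[-0.02,0,0.35],0],[10,[0,0,0.35],0],[10,[0,0,0.2],0],[10,[0,0,0.1],0],[10,[0,0,0],0],[10,[0,0,0],0]]'
cat > al.py <<'E'
from fit import *
s=read_state();p=s["eef_pos"];w=s["eef_rot"][2]-np.pi/2;h=p[2]-27.2
S=np.array([612.2,-109.0])
tiles=[]
from scipy.ndimage import map_coordinates
for c in("top","scene"):
    im=camera(c).astype(np.float32)
    C,Sn=np.cos(w),np.sin(w)
    # rectified view in wedge frame: x 60..230, y -70..70 at mid-tine-top/clip height z=16
    X,Y=np.meshgrid(np.linspace(40,260,660),np.linspace(75,-75,450))
    P=np.c_[p[0]+C*X.ravel()-Sn*Y.ravel(),p[1]+Sn*X.ravel()+C*Y.ravel(),np.full(X.size,14.)]
    uv=proj(c,P).astype(np.float32).reshape(450,660,2)
    o=cv2.remap(im,uv[...,0],uv[...,1],cv2.INTER_CUBIC).clip(0,255).astype(np.uint8)
    d=S-p[:2];sx,sy=C*d[0]+Sn*d[1],-Sn*d[0]+C*d[1]
    print(c,"spindle in wedge frame",round(sx,1),round(sy,1))
    g=o.max(2)<75
    for x in(110,115,120,125,130,135,138):
        col=g[:,int((x-40)*3)];e=np.flatnonzero(np.diff(col.astype(int)))
        print(x,[round(75-k*150/449,1) for k in e])
    for y in(14,36,-14,-36,0): cv2.line(o,(0,int((75-y)*3)),(659,int((75-y)*3)),(255,0,0),1)
    cv2.circle(o,(int((sx-40)*3),int((75-sy)*3)),6,(255,0,255),1); cv2.line(o,(312,0),(312,449),(0,0,255),1)
    tiles.append(o)
save(cv2.resize(np.vstack(tiles),None,fx=.66,fy=.66,interpolation=cv2.INTER_AREA),"al.png")
E
python3 al.py; python3 -c "
from h import *
to(435,-58,36.7,1.291)"
```

```text
clock: 7.2
eef_pos: [434.9, -58.3, 37.5]
eef_rot: [3.141, -0.0, 1.292]
wrist_force: [0.2, -0.4, -1.8]
finger_gap: 23.1
finger_force: 55.0
top spindle in wedge frame 184.4 -0.0
110 [np.float64(35.2), np.float64(-9.5), np.float64(-15.2), np.float64(-43.3), np.float64(-48.6), np.float64(-68.3)]
115 [np.float64(34.9), np.float64(13.9), np.float64(-13.2), np.float64(-44.3), np.float64(-51.9), np.float64(-55.0)]
120 [np.float64(35.2), np.float64(13.9), np.float64(-15.9), np.float64(-36.2)]
125 [np.float64(34.6), np.float64(14.5), np.float64(-15.2), np.float64(-36.6)]
130 [np.float64(33.9), np.float64(13.9), np.float64(-15.9), np.float64(-35.9)]
135 [np.float64(33.9), np.float64(14.2), np.float64(-15.9), np.float64(-35.9)]
138 [np.float64(34.6), np.float64(14.5), np.float64(-16.2), np.float64(-35.9)]
scene spindle in wedge frame 184.4 -0.0
110 [np.float64(34.6), np.float64(10.5), np.float64(-14.9), np.float64(-39.3)]
115 [np.float64(73.0), np.float64(34.2), np.float64(11.5), np.float64(-16.5), np.float64(-38.9)]
120 [np.float64(73.0), np.float64(33.2), np.float64(12.2), np.float64(-17.2), np.float64(-39.6)]
125 [np.float64(70.7), np.float64(32.9), np.float64(12.2), np.float64(-17.9), np.float64(-37.9)]
130 [np.float64(31.2), np.float64(11.9), np.float64(-18.5), np.float64(-37.9)]
135 [np.float64(30.9), np.float64(12.9), np.float64(-18.9), np.float64(-37.9)]
138 [np.float64(30.2), np.float64(12.5), np.float64(-19.5), np.float64(-37.9)]
clock 7.3 pos [434.9 -58.4  37.5] rot [ 3.141 -0.     1.292] F [-0.1  0.8 -2.4] gap 23.1 | tool shift [ 0.007 -0.001  0.017] twist 0.0004
```

View pics/al.png

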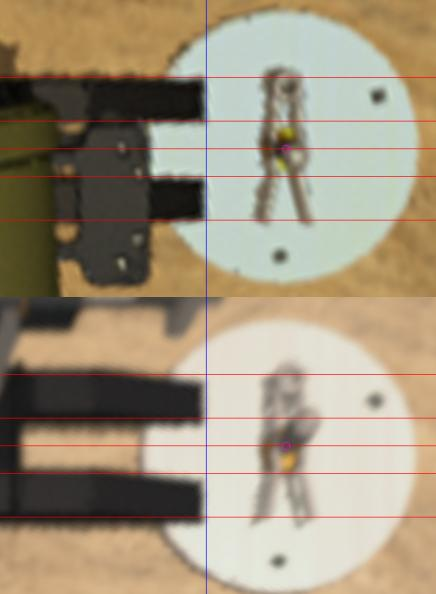

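Both views agree that the tips stop about 40 mm short of the spindle, and that the spindle sits 1–2 mm left of the slot's middle. I'll shift 1.5 mm left and slide in.

```bash
python3 -m jog '[[10,[0.03,0,0.01],0],[10,[0,0.2,0],0],[10,[0,0.2,0],0],[10,[0,0.2,0],0],[10,[0,0.15,0],0],[10,[0,0.1,0],0],[10,[0,0.1,0],0],[10,[0,0,0],0],[10,[0,0,0],0]]'
python3 al.py | grep spindle
```

```text
clock: 8.2
eef_pos: [480.5, -69.9, 36.4]
eef_rot: [-3.141, 0.0, 1.292]
wrist_force: [1.0, -0.1, -1.4]
finger_gap: 23.2
finger_force: 55.0
top spindle in wedge frame 137.4 -1.4
scene spindle in wedge frame 137.4 -1.4
```

View pics/al.png

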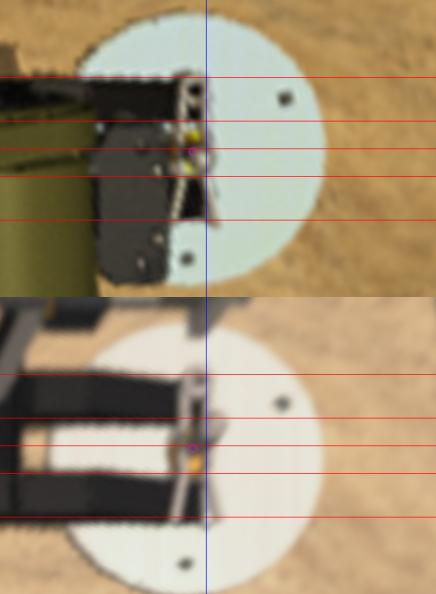

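The tips are under the first leg and the bush is centred in the slot. Continuing slowly.

```bash
for i in 1; do python3 -m jog '[[10,[0,0.1,-0.015],0],[10,[0,0.1,0],0],[10,[0,0.1,0],0],[10,[0,0.1,0],0],[10,[0,0,0],0]]' ; done
python3 -m jog '[[10,[0,0.1,0],0],[10,[0,0.1,0],0],[10,[0,0.1,0],0],[10,[0,0,0],0]]'
python3 -c "
from h import *
to(550.5,-91,37,1.291)"
```

```text
clock: 8.8
eef_pos: [500.2, -75.5, 37.0]
eef_rot: [-3.141, 0.0, 1.292]
wrist_force: [-0.2, -0.2, -4.0]
finger_gap: 23.0
finger_force: 55.0
clock: 9.2
eef_pos: [515.0, -79.8, 37.3]
eef_rot: [3.141, -0.0, 1.292]
wrist_force: [0.7, -0.1, -2.4]
finger_gap: 23.0
finger_force: 55.0
clock 9.2 pos [515.  -79.8  37.3] rot [ 3.141 -0.     1.292] F [ 0.7 -0.1 -2.4] gap 23.0 | tool shift [-0.021  0.745  0.005] twist 0.0003
```

```bash
python3 -m jog '[[10,[0,0.1,0],0],[10,[0,0.1,0],0],[10,[0,0.1,0],0],[10,[0,0.1,0],0],[10,[0,0,0],0]]' | grep -E "pos|wrist"
python3 al.py
```

```text
eef_pos: [534.4, -85.3, 37.3]
wrist_force: [0.5, 0.2, -3.6]
top spindle in wedge frame 81.3 -1.3
110 [np.float64(34.6)]
115 [np.float64(34.2), np.float64(-68.0)]
120 [np.float64(33.9), np.float64(2.8), np.float64(-2.2), np.float64(-55.6), np.float64(-61.3), np.float64(-68.3)]
125 [np.float64(33.9), np.float64(2.8), np.float64(-1.8), np.float64(-56.0), np.float64(-59.0), np.float64(-68.3)]
130 [np.float64(34.6), np.float64(-8.9), np.float64(-14.2), np.float64(-41.6), np.float64(-47.9), np.float64(-68.0)]
135 [np.float64(33.9), np.float64(14.2), np.float64(-0.2), np.float64(-6.2), np.float64(-12.9), np.float64(-63.3)]
138 [np.float64(34.6), np.float64(14.9), np.float64(-14.2), np.float64(-36.2)]
scene spindle in wedge frame 81.3 -1.3
110 [np.float64(70.3), np.float64(28.6), np.float64(12.2), np.float64(-16.2), np.float64(-37.9)]
115 [np.float64(33.2), np.float64(12.2), np.float64(-17.2), np.float64(-37.6)]
120 [np.float64(32.6), np.float64(12.5), np.float64(-17.5), np.float64(-37.9)]
125 [np.float64(31.9), np.float64(12.2), np.float64(-17.9), np.float64(-37.6)]
130 [np.float64(31.2), np.float64(12.9), np.float64(-18.9), np.float64(-37.6)]
135 [np.float64(30.9), np.float64(12.5), np.float64(-19.5), np.float64(-37.6)]
138 [np.float64(29.9), np.float64(12.5), np.float64(-20.5), np.float64(-37.6)]
```

View pics/al.png

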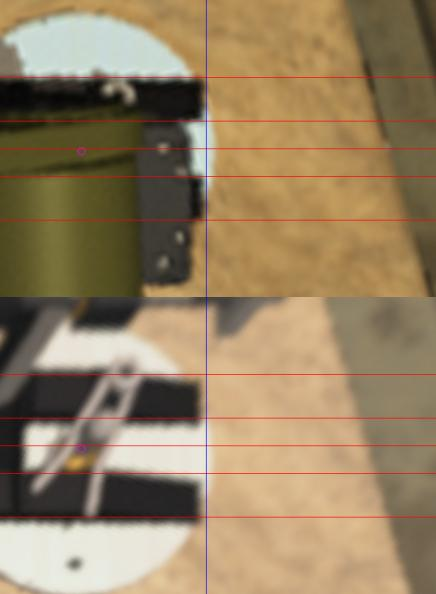

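The tines are well in and the clip has yawed on the spindle (coil ahead, at about x=101, y=30 in the wedge frame). The stop rib should square it up from behind as the fork goes in.

```bash
python3 -m jog '[[10,[0,0.08,0],0],[10,[0,0.08,0],0],[10,[0,0.06,0],0],[10,[0,0.06,0],0],[10,[0,0.06,0],0],[10,[0,0,0],0],[10,[0,0,0],0]]' | grep -E "pos|wrist|rot"
python3 al.py|grep sp
```

```text
eef_pos: [549.9, -89.7, 37.2]
eef_rot: [3.141, 0.0, 1.292]
wrist_force: [0.2, -0.3, -2.9]
top spindle in wedge frame 65.2 -1.4
scene spindle in wedge frame 65.2 -1.4
```

View pics/al.png

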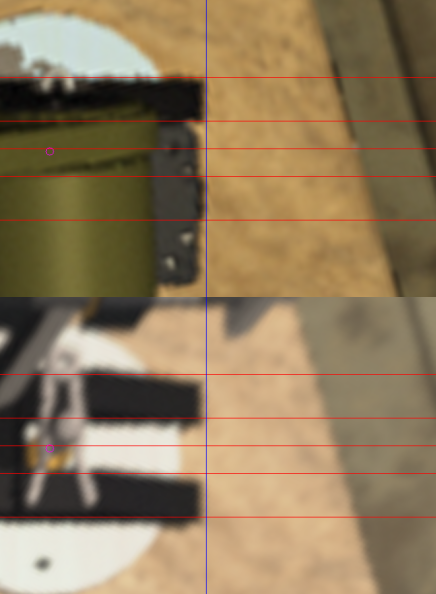

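The clip is squared up on the seat, legs spread, spindle at about x=65. Lifting straight up.

```bash
python3 -m jog '[[10,[0,0,-0.04],0],[10,[0,0,-0.06],0],[10,[0,0,-0.06],0],[10,[0,0,-0.06],0],[10,[0,0,-0.06],0],[10,[0,0,-0.06],0],[10,[0,0,-0.06],0],[10,[0,0,-0.06],0],[10,[0,0,-0.06],0],[10,[0,0,-0.1],0],[10,[0,0,-0.15],0],[10,[0,0,-0.2],0],[10,[0,0,-0.2],0],[10,[0,0,-0.2],0],[10,[0,0,-0.1],0],[10,[0,0,0],0],[10,[0,0,0],0]]'
python3 - <<'E'
from h import *
to(487,373,100,1.49)
a=camera("scene");
p=read_state()["eef_pos"];u=proj("scene",[p[0]+60,p[1]-15,p[2]-15])[0].astype(int);print(u)
c=cv2.resize(a[u[1]-60:u[1]+60,u[0]-70:u[0]+70],(700,600),interpolation=3);save(c,"lift.png")
E
```

```text
clock: 12.3
eef_pos: [549.7, -89.7, 110.5]
eef_rot: [-3.141, 0.0, 1.292]
wrist_force: [-1.0, -0.3, -1.8]
finger_gap: 23.4
finger_force: 55.0
clock 12.3 pos [549.7 -89.7 110.5] rot [-3.141  0.     1.292] F [-1.  -0.3 -1.8] gap 23.4 | tool shift [ 8.552 -3.751  0.209] twist -0.063
[393 251]
```

View pics/lift.png

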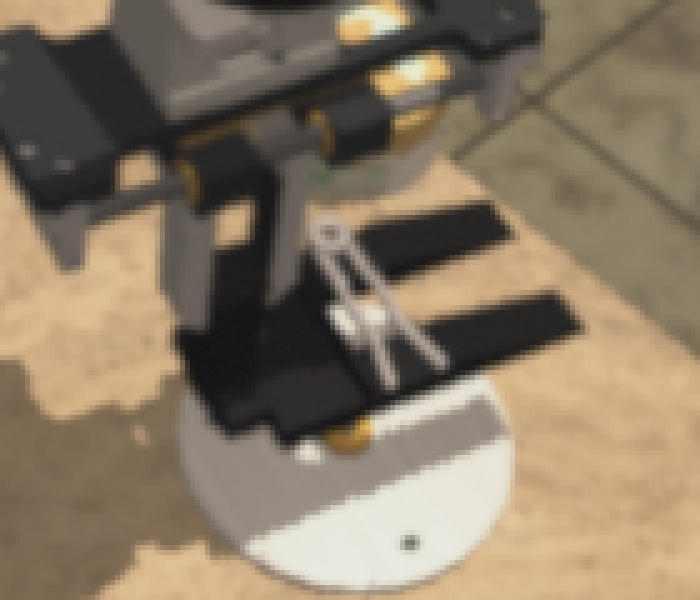

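The clip lies on the seat between rib and crest, clear of the spindle (coil at crop (335,235), leg ends at (390,385) and (440,360)). I'll carry it with gentle acceleration.

```bash
python3 -m jog '[[10,[0.038,-0.023,0],0],[10,[0.076,-0.046,0],0],[10,[0.114,-0.069,0],0],[10,[0.152,-0.092,0],0],[10,[0.19,-0.115,0],0],[10,[0.228,-0.138,0],0],[10,[0.266,-0.161,0],0],[10,[0.304,-0.184,0],0],[10,[0.342,-0.207,0],0],[10,[0.38,-0.23,0],0],[10,[0.38,-0.23,0],0],[10,[0.342,-0.207,0],0],[10,[0.304,-0.184,0],0],[10,[0.266,-0.161,0],0],[10,[0.228,-0.138,0],0],[10,[0.19,-0.115,0],0],[10,[0.152,-0.092,0],0],[10,[0.114,-0.069,0],0],[10,[0.076,-0.046,0],0],[10,[0.038,-0.023,0],0]]' | grep -E "clock|pos|wrist"
python3 -m jog '[[10,[0.038,-0.023,0],0],[10,[0.076,-0.046,0],0],[10,[0.114,-0.069,0],0],[10,[0.152,-0.092,0],0],[10,[0.19,-0.115,0],0],[10,[0.228,-0.138,0],0],[10,[0.266,-0.161,0],0],[10,[0.304,-0.184,0],0],[10,[0.342,-0.207,0],0],[10,[0.38,-0.23,0],0],[10,[0.38,-0.23,0],0],[10,[0.342,-0.207,0],0],[10,[0.304,-0.184,0],0],[10,[0.266,-0.161,0],0],[10,[0.228,-0.138,0],0],[10,[0.19,-0.115,0],0],[10,[0.152,-0.092,0],0],[10,[0.114,-0.069,0],0],[10,[0.076,-0.046,0],0],[10,[0.038,-0.023,0],0]]' | grep -E "clock|pos|wrist"
python3 -m jog '[[10,[0,0,0],-0.002],[10,[0,0,0],-0.004],[10,[0,0,0],-0.006],[10,[0,0,0],-0.008],[10,[0,0,0],-0.008],[10,[0,0,0],-0.008],[10,[0,0,0],-0.008],[10,[0,0,0],-0.008],[10,[0,0,0],-0.006],[10,[0,0,0],-0.004],[10,[0,0,0],-0.002],[10,[0,0,0],0],[10,[0,0,0],0]]' | grep -E "clock|pos|wrist"
python3 - <<'E'
from h import *
to(422,379,30.2,1.493)
for c in("scene","top"):
    camera(c)
    for q in("clip_coil","wedge"):
        for r in regions_of(c,q)[:2]:
            print(c,q,round(r["conf"],2),np.round(r["rect"]),ray(c,r["rect"][:2],95).round())
E
```

```text
clock: 14.35
eef_pos: [485.7, 146.2, 110.7]
wrist_force: [-0.5, 0.1, -2.4]
clock: 16.35
eef_pos: [421.6, 381.9, 110.7]
wrist_force: [-0.6, -0.6, -2.4]
clock: 17.65
eef_pos: [421.6, 381.8, 110.7]
wrist_force: [0.6, -0.5, -1.5]
clock 17.65 pos [421.6 381.8 110.7] rot [-3.142  0.     1.493] F [ 0.6 -0.5 -1.5] gap 23.1 | tool shift [-0.054  0.012  1.61 ] twist -0.0
scene clip_coil 0.56 [215. 157.  72.  37.] [481. 365.  95.]
scene clip_coil 0.51 [338. 162.  46.  48.] [695. 161.  95.]
scene wedge 0.91 [217. 156.  70.  39.] [487. 365.  95.]
top clip_coil 0.42 [207. 257.  19.  12.] [482. 361.  95.]
top wedge 0.82 [204. 257.  31.  72.] [483. 369.  95.]
```

```bash
python3 -m jog '[[10,[-0.02,0.005,0.04],0],[10,[-0.02,0.005,0.08],0],[10,[-0.014,0,0.12],0],[10,[0,0,0.16],0],[10,[0,0,0.2],0],[10,[0,0,0.2],0],[10,[0,0,0.2],0],[10,[0,0,0.16],0],[10,[0,0,0.12],0],[10,[0,0,0.1],0],[10,[0,0,0.08],0],[10,[0,0,0.06],0],[10,[0,0,0.04],0],[10,[0,0,0.03],0],[10,[0,0,0.01],0],[10,[0,0,0],0],[10,[0,0,0],0]]'
python3 -c "
from h import *
to(422,379,30.2,1.493)"
```

```text
clock: 19.65
eef_pos: [422.0, 379.1, 30.8]
eef_rot: [3.141, -0.0, 1.493]
wrist_force: [-0.2, 1.0, -1.6]
finger_gap: 23.0
finger_force: 55.0
clock 19.65 pos [422.  379.1  30.8] rot [ 3.141 -0.     1.493] F [-0.2  1.  -1.6] gap 23.0 | tool shift [-0.001  0.001  0.013] twist 0.0001
```

```bash
python3 -m jog '[[10,[0,0,0.01],0],[10,[0,0,0.006],0],[10,[0,0,0],0],[10,[0,0,0],0]]' | grep -E "pos|wrist"
```

```text
eef_pos: [422.0, 379.1, 30.2]
wrist_force: [-1.8, -1.3, 3.5]
```

In contact with the floor. Releasing with a small opening and backing off upward.

```bash
python3 -m jog '[[30,[0,0,0],0],[40,[0,0,0],0],[40,[0,0,0],0],[40,[0,0,0],0],[40,[0,0,0],0],[40,[0,0,-0.1],0],[40,[0,0,-0.3],0],[40,[0,0,-0.5],0],[40,[0,0,-0.6],0],[40,[0,0,-0.6],0],[40,[-0.0,-0.5,-0.6],0],[40,[0,-0.8,-0.3],0],[40,[0,-0.8,0],0],[40,[0,-0.5,0],0],[40,[0,0,0],0],[40,[0,0,0],0],[40,[0,0,0],0]]'
python3 - <<'E'
from fit import *
m={}
for c in("scene","top"):
    im=camera(c)
    for q in("clip_coil","wedge"):
        for r in regions_of(c,q)[:2]:
            print(c,q,round(r["conf"],2),np.round(r["rect"]),ray(c,r["rect"][:2],20).round())
            if q=="wedge" and c not in m: m[c]=r["pixels"].astype(float)
    # predicted coil/leg points, brightness vs bare tine
    C,S=np.cos(-.078),np.sin(-.078)
    g=lambda x,y,z:im[tuple(proj(c,[422+C*x-S*y,379+S*x+C*y,z])[0].round().astype(int)[::-1])]
    for y in(30,20,-20,-30): print(c,y,[int(g(x,y,19).max()) for x in range(48,140,4)])
print(fit(W,m,(422,379,-.078)))
E
```

```text
clock: 21.75
eef_pos: [293.1, 389.1, 180.4]
eef_rot: [3.141, -0.0, 1.493]
wrist_force: [0.5, -0.1, -0.1]
finger_gap: 40.5
finger_force: 0.0
scene clip_coil 0.19 [395. 210.  40.  43.] [745.  10.  20.]
scene wedge 0.62 [224. 183.  65.  32.] [480. 349.  20.]
scene wedge 0.31 [223. 179.  18.  21.] [484. 362.  20.]
scene 30 [40, 76, 99, 116, 107, 111, 111, 99, 48, 60, 93, 75, 112, 91, 131, 143, 136, 149, 145, 149, 151, 151, 151]
scene 20 [28, 30, 63, 120, 51, 61, 121, 52, 31, 28, 30, 30, 31, 29, 31, 30, 37, 57, 48, 84, 62, 100, 136]
scene -20 [39, 74, 120, 102, 71, 97, 108, 93, 62, 62, 82, 70, 92, 131, 119, 136, 148, 138, 149, 149, 150, 151, 150]
scene -30 [30, 103, 121, 39, 30, 39, 95, 117, 56, 31, 29, 29, 29, 29, 30, 33, 32, 46, 69, 55, 81, 68, 104]
top wedge 0.96 [211. 256.  34.  67.] [488. 369.  20.]
top 30 [17, 34, 44, 150, 144, 140, 130, 32, 37, 27, 21, 20, 22, 22, 33, 44, 20, 31, 31, 49, 62, 112, 33]
top 20 [27, 37, 41, 164, 32, 52, 156, 56, 36, 26, 22, 23, 22, 25, 24, 21, 23, 23, 22, 21, 19, 21, 22]
top -20 [27, 43, 92, 73, 46, 35, 163, 92, 39, 25, 24, 22, 22, 24, 28, 31, 45, 56, 24, 32, 33, 46, 52]
top -30 [39, 51, 159, 38, 41, 40, 118, 163, 37, 28, 26, 24, 27, 25, 25, 22, 24, 23, 22, 23, 23, 21, 21]
(array([ 4.23610376e+02,  3.77480151e+02, -7.59784915e-02]), np.float64(-0.85849104025463))
```

The brightness profiles show the coil and both legs on the seat, and the wedge fit puts it inside the tray. Handing in.

```bash
python3 -c "
from cell import *
print(sign_off())"
```

```text
the job is handed in; nothing more can be done
None
```

The job is handed in at about 22 s of the 59 s: the clip was lifted off the spindle lying on the fork, the wedge is released flat on the tray's floor with the clip still on its seat, and the arm is clear.

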